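# Shuffle a keyed tube insert home in a dry-block heater

### The arm

A 7-joint arm with a two-finger parallel gripper is mounted at the origin on a cart in front of the work surface, level with it; the furniture and walls round the work are solid. World frame = base frame: x ahead of the robot, y to its left, z up, the work surface at z = 0. Lengths are in m, angles in rad, forces in N, time in s.
With the tool pointing down it reaches from about 0.4 to 0.925 m from the base axis. Payload 5.6 kg.
Tool frame: the origin (TCP) lies midway between the tips of the shut fingers; the grasp point (between the pads) lies r.hold_point_z behind it (r.hold_point_z is the distance from the TCP to the grasp point, in m); z points along the fingers, y is the direction in which the jaws open and shut (so a half turn about z gives the same grasp; the last joint's range is limited). The gripper opens to 85 mm and grips with 20 to 120 N. Pads are 22 mm wide; open, the fingers measure 114 mm over their backs; the gripper's body (76 mm by 85 mm) begins 54 mm behind the grasp point. The pads swing forward as they close: fully open they stand 13 mm farther back than shut.
Start: joints at [-1.316, 0.468, -0.012, 1.603, 0.006, 1.071, -0.056], TCP at [0.191, 0.621, 0.231] pointing down, gripper open.
Joint ranges: [-2.53, 2.53], [-0.31, 2.02], [-1.57, 1.55], [0.28, 2.44], [-1.29, 4.43], [0.15, 1.84], [-2.92, 2.92]. Speed limits (rad/s): [2.57, 2.57, 3.14, 3.14, 3.14, 3.14, 3.14].

### API

Orientations are given as a 3x3 rotation matrix whose columns are the frame's x, y, z axes.
In Python, from plant import r gives the robot as it stands.
- The arm moves only by the tool move_arm, never from a script. Its argument "motion" is a list that holds one entry, the list of rows, each a list of 5 numbers: the shift along the tool's x, y, z in m, then the turn about the tool's z in rad, then the finger opening in m, from 0 to 0.0854. In form: [[[dx, dy, dz, yaw, fingers], ...]]. A call has 1 to 8 rows; each row is the pose to reach, as a shift and turn from the pose measured when the call began, along the tool's axes at that moment; what a row does not reach only later rows make up. A row lasts 1/8 s, in which the tool goes at most 62.5 mm and 10.7 degrees, less where a joint would pass 70% of its speed; a pose out of reach is approached as far as the arm can. A call with a gripper value outside its range is refused whole. The fingers move at their own pace and stop on an object; "force" is the grip in N (left out, the last holds). Time passes only in rows, so rows that repeat a pose let the fingers close. It gives the time, the measured TCP pose, the force and the opening at its end, in the units of the state.
- r.get_obs(): the state, without advancing time (a new reading comes with each control period).
- r.snapshot(name): name is "scene" or "top"; returns a dict with "img" (420x560x3 uint8, red, green, blue), "camera_matrix" (3x3 intrinsics, pixels), "world_from_camera" (4x4, takes a point from camera to world coordinates). Camera axes: x right, y down, z forward; pixel columns grow to the right and rows downward; lengths in m; the calibration is good to about 2 mm. A picture is of the moment at which its call begins. There is no depth.
- r.finish_job(): hands the job in, once; it reports no verdict.
The state is a dict: "time_s": time; "qpos": joint angles; "qvel": joint speeds; "joint_torque": joint torques, N m; "ee_pos": TCP position; "tcp_rot": TCP orientation; "force": force on the tool from outside, world axes, zero at the start; "wrist_torque": the same for the moment, N m; "finger_gap": finger opening in m.
Only numpy, scipy, OpenCV 4.12 (cv2) and the standard library are available. Lean on these libraries where they do the work, as an engineer would, in place of code of your own. Each camera call takes 0.05 s, during which the arm holds its last target.

### The job

Slide the heater's hood right off its well, pick up the metal tube insert by its handle and set it in the well the matching way round, narrow end to narrow end. The well is loose: shuffle the insert gently about, never pressing or knocking it with more than about 60 N, until its groove finds the key and it sinks fully home, then let go and slide the hood shut over it. Leave the cup, the dropper bottle and the jar round the work alone.

Things in the scene. Friction and masses are not known exactly. Their poses are not given: they have to be found in the camera images.
- heater: Dry-block heater: white housing fixed to the worktop, 124 mm (x) by 290 mm (y), 46 mm high, display on its front (-x) face. Origin: centre of its underside; x to its back, y to its left. A well opens in its left half, centre y = +70 mm. An upright end wall (y = 134 to 145 mm) stands 94 mm above the worktop at the left end. A hood slides along y on top.
- well_floor (a point): Centre of the well's floor, 14 mm above the worktop, axes as the heater's. The well is 83 mm (x) by 117 mm (y), 32 mm deep, 8.5 mm larger all round than the insert; its last 14 mm at the left (+y) end narrow to 55 mm. A T-shaped key stands on the floor. Metal meets metal: setting the insert down on the key at 25 mm/s already peaks near 40 N, so lower it slower than that.
- insert: Loose aluminium tube block, 66 mm (x) by 100 mm (y) by 40 mm high, about 0.5 kg. Origin: centre of its underside, z up. Its last 14 mm at +y are a nose 38 mm wide. A T-shaped groove below, 12 mm deep, fits over the key with 2 mm play all round when the centres agree and y points along the heater's y. Seated it stands on the well floor; else it rests 9 mm higher on the key.
- insert_bar (a point): Centre of the insert's handle, 64 mm above its underside: black bar 68 mm long (insert's y), 14 mm wide, 14 mm high, on posts 10 mm thick at y = -28 and +28 mm; 17 mm free between bar and block top. The hood clears the handle by 5 mm only when the insert is seated.
- hood_part (a joint): Position of the sliding hood, m: 0 = shut over the well, 0.125 = fully open, parked over the right half of the heater; grows as the hood moves to the heater's -y. It slides with 2 to 3 N and stays where it is left, with a stop at both ends.
- hood_bar (a point): Centre of the black bar on the aluminium hood, 115 mm above the worktop: 60 mm long along the heater's x, 14 mm wide (y), 14 mm high, 14 mm above the hood's top, on posts at x = -24 and +24 mm. The hood is 124 mm (x) by 127 mm (y), top 94 mm above the worktop, left end open. Moves with the hood.
- key_nominal (a point): Point 9 mm above well_floor, where the centre of the top of the T-shaped steel key nominally lies. Key: 9 mm high, stem 12 mm wide, y -30 to +14 mm; cross-bar y 14 to 26 mm, x -24 to +24 mm. It is parallel to the heater and clamped fast, but really lies anywhere up to 5 mm off this point in x and in y (not reported), so the insert must be felt into place.
- cup: Bystander: specimen cup with a screw lid, 47 mm across, 58 mm high, in front of the heater. Origin: centre of its underside.
- dropper: Bystander: small clear dropper bottle, 24 mm across, 72 mm high, left of the insert. Origin: centre of its underside.
- stain_jar: Bystander: slender staining jar, 54 mm across, 101 mm high, behind the heater. Origin: centre of its underside.

How it is judged:
By the outcome, as a careful person would: the job done as asked, in the order asked, and still so for the second after the job is handed in, with the robot touching nothing.
It also fails if it takes over 64 s, if anything falls off the work surface, if the arm or the gripper's body presses on something with over 40 N, if the wrist force passes 120 N, or if a joint passes its speed limit or range.

## Working session

There is one attempt and no reset: what is moved stays moved. The work goes in short steps, Python scripts to look and compute and a tool call to move; the robot and the scene stay as the last step left them, time stands still between calls to the robot, and variables do not carry over. Pictures are saved under pics/ and viewed, and the job is handed in when it is done.

Besides the shell and the picture viewer there is one more tool, called after "Emit:" as a command line: name --argument value ..., lists and objects as JSON in quotes. move_arm: Moves the arm, as the interface text tells. Its arguments: {"type":"object","properties":{"motion":{"type":"array"},"force":{"type":"number"}},"required":["motion"]}

```bash
ls; mkdir -p pics
python3 - <<'E'
from plant import r
import cv2,json,pickle
o=r.get_obs()
for k,v in o.items(): print(k,v)
print(r.hold_point_z)
for n in ("scene","top"):
    s=r.snapshot(n); cv2.imwrite(f"pics/{n}0.png",s["img"][:,:,::-1]); pickle.dump(s,open(f"{n}0.pkl","wb"))
    print(n,s["camera_matrix"],s["world_from_camera"])
E
```

```text
pics
time_s 0.0
qpos [-1.31597355  0.46840483 -0.01157943  1.6036446   0.00600064  1.07136886
 -0.05630823]
qvel [ 0.00011592 -0.00089209 -0.00100019 -0.00057939  0.00081655  0.00186544
  0.00238758]
joint_torque [-1.84677801e-04 -5.32385480e+01  2.14639027e-02 -2.51300865e+01
  1.14638879e-02  7.90002407e-03  3.29239484e-06]
ee_pos [0.19065073 0.62082519 0.23031168]
tcp_rot [[-9.55950473e-01  2.93527747e-01 -3.94630179e-04]
 [ 2.93527981e-01  9.55948885e-01 -1.74748192e-03]
 [-1.35688152e-04 -1.78634117e-03 -9.99998395e-01]]
force [-0.23608965 -0.66578387  0.14712823]
wrist_torque [ 0.01684268 -0.02026363 -0.00525448]
finger_gap 0.08539279811564175
0.0187
scene [[393.44548369   0.         281.64506008]
 [  0.         393.44548369 213.36577086]
 [  0.           0.           1.        ]] [[-0.91446329 -0.2415473   0.32467182  0.22007276]
 [-0.4046517   0.55320956 -0.72815944  0.57734153]
 [-0.00372661 -0.79725409 -0.60363237  0.63969488]
 [ 0.          0.          0.          1.        ]]
top [[389.79602165   0.         276.48609071]
 [  0.         389.79602165 213.05774704]
 [  0.           0.           1.        ]] [[ 0.02430777 -0.995528    0.09128604  0.45759895]
 [-0.99969768 -0.02454385 -0.00146426 -0.09497703]
 [ 0.00369822 -0.09122285 -0.99582364  0.93498166]
 [ 0.          0.          0.          1.        ]]
```

View pics/scene0.png

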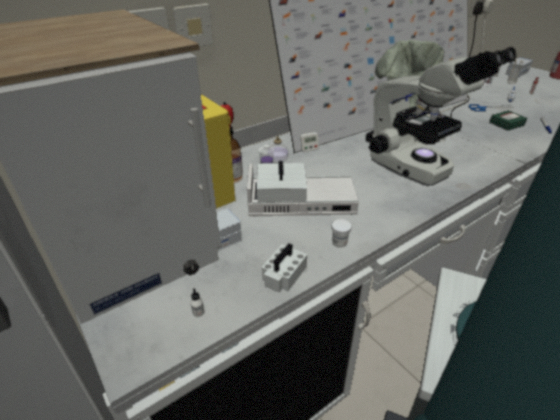

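View pics/top0.png

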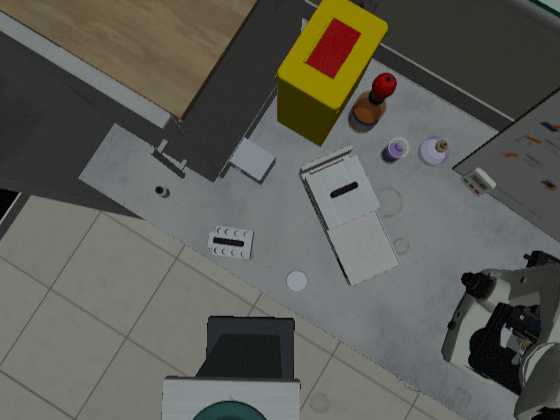

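The top view shows the heater at about (350,215), turned, with the end wall at (328,160). The insert is at (231,243), the cup at (297,281), the dropper at (162,190), and the jar at about (396,150). I'll enlarge these areas.

Run:
```python
import cv2
i=cv2.imread("pics/top0.png")
cv2.imwrite("pics/t_h.png",cv2.resize(i[135:295,280:440],None,fx=3.75,fy=3.75,interpolation=cv2.INTER_CUBIC))
cv2.imwrite("pics/t_i.png",cv2.resize(i[210:275,190:270],None,fx=9,fy=9,interpolation=cv2.INTER_CUBIC))
i=cv2.imread("pics/scene0.png")
cv2.imwrite("pics/s_h.png",cv2.resize(i[140:300,170:380],None,fx=3.75,fy=3.75,interpolation=cv2.INTER_CUBIC))
```

```text
(no output)
```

View pics/t_h.png

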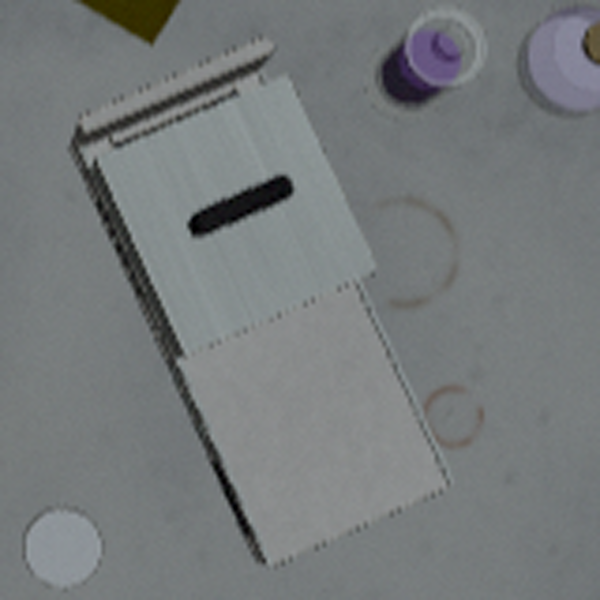

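View pics/t_i.png

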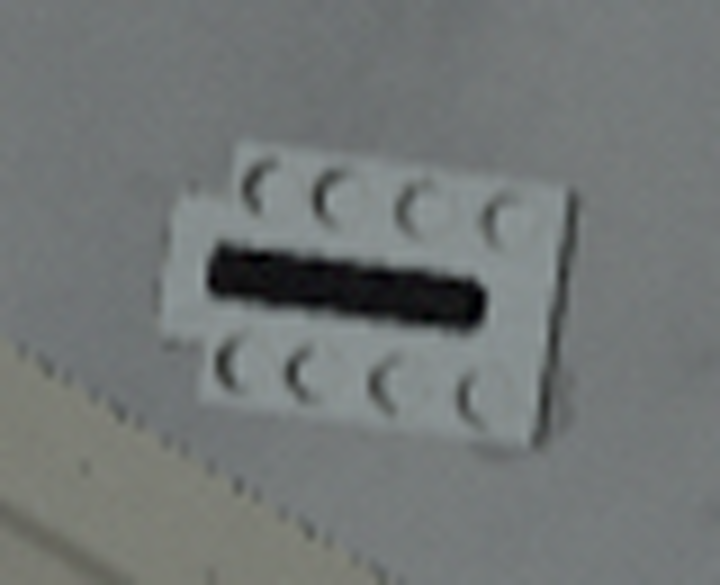

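View pics/s_h.png

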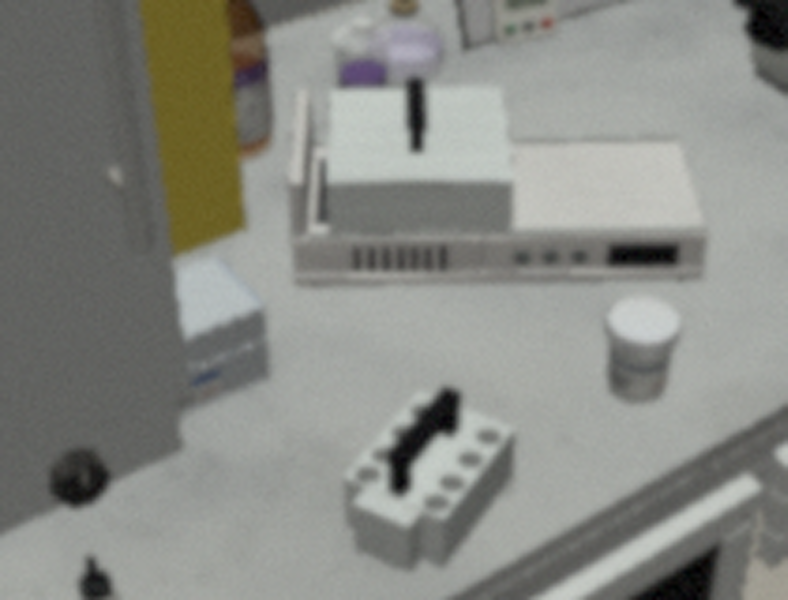

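```bash
cat > h.py <<'E'
import numpy as np,pickle
from scipy.optimize import least_squares
S={n:pickle.load(open(f"{n}0.pkl","rb")) for n in("scene","top")}
def proj(n,P):
    K=S[n]["camera_matrix"];T=np.linalg.inv(S[n]["world_from_camera"])
    p=(T[:3,:3]@np.asarray(P,float).T).T+T[:3,3]; q=(K@p.T).T
    return q[:,:2]/q[:,2:]
def ray(n,uv,z):
    K=S[n]["camera_matrix"];T=S[n]["world_from_camera"]
    d=T[:3,:3]@np.linalg.inv(K)@np.array([*uv,1.]);return T[:3,3]+d*(z-T[2,3])/d[2]
def cr(pts,f,ox,oy): return (np.array(pts,float)+.5)/f-.5+[ox,oy]
def W(p,M):
    c,s=np.cos(p[2]),np.sin(p[2]);M=np.array(M)/1000.
    return np.c_[p[0]+c*M[:,0]-s*M[:,1],p[1]+s*M[:,0]+c*M[:,1],M[:,2]]
def fit(obs,p0):
    f=lambda p:np.concatenate([(proj(n,W(p,M))-uv).ravel() for n,M,uv in obs])
    r=least_squares(f,p0,loss="soft_l1");return r.x,f(r.x).reshape(-1,2)
E
python3 - <<'E'
from h import *
np.set_printoptions(precision=3,suppress=True)
H=[(-62,-145,46),(62,-145,46),(-62,133.5,94),(62,133.5,94),(62,6.5,94),(-62,6.5,94),(-30,70,122),(30,70,122)]
uv=cr([(268,565),(448,485),(95,160),(290,77),(373,268),(185,360),(190,228),(294,182)],3.75,280,135)
Hs=[(-62,133.5,94),(62,133.5,94),(62,6.5,94),(-62,6.5,94),(-62,-145,0),(-62,145,0)]
us=cr([(328,178),(330,88),(503,88),(513,180),(702,277),(295,282)],3.75,170,140)
t=("top",H,uv);s=("scene",Hs,us)
for o in([t],[s],[t,s]):
    x,e=fit(o,[.6,-.2,-1.1]);print(x,np.degrees(x[2]));print(e.T)
I=[(33,-50,40),(-33,-50,40),(33,36,40),(-33,36,40),(19,50,40),(-19,50,40),(7,-34,71),(-7,-34,71),(7,34,71),(-7,34,71)]
uv=cr([(575,187),(530,445),(238,142),(200,400),(178,200),(163,330),(487,278),(480,330),(218,243),(207,295)],9,190,210)
t=("top",I,uv)
Is=[(33,-50,40),(-33,-50,40)]
x,e=fit([t],[.4,0,-.1]);print("ins",x,np.degrees(x[2]));print(e.T)
print("bar mid",ray("top",cr([(348,286)],9,190,210)[0],.071))
print("cup",ray("top",cr([(63,547)],3.75,280,135)[0],.058))
print("drop",ray("top",(162,190),.06),"jar",ray("top",cr([(447,47)],3.75,280,135)[0],.1))
E
```

```text
[ 0.522 -0.267 -1.145] -65.62583080416937
[[ 0.64   2.686 -0.688 -0.925  0.757 -1.38   0.886 -0.831]
 [ 6.833  6.44  -1.667 -1.231  0.72  -1.541 -0.709  0.566]]
[ 0.523 -0.268 -1.141] -65.37167787105606
[[-1.427 -0.2   -0.569 -0.44   4.633  4.594]
 [-0.138 -0.729 -1.182 -1.195  1.845  1.709]]
[ 0.522 -0.267 -1.145] -65.60072618336427
[[ 0.717  2.752 -0.659 -0.907  0.798 -1.328  0.925 -0.797 -1.561 -0.142
  -0.484 -0.541  4.619  4.467]
 [ 6.805  6.39  -1.674 -1.261  0.681 -1.558 -0.727  0.536 -0.029 -0.641
  -1.002 -0.976  2.212  1.813]]
ins [ 0.471  0.009 -0.11 ] -6.294796188032053
[[-0.086  0.887  0.286  0.234  0.013 -0.804  0.111 -0.008 -0.437 -0.156]
 [ 0.001  0.012 -0.012 -0.058 -1.234  0.794 -0.087  0.434 -0.321  0.189]]
bar mid [0.471 0.009 0.071]
cup [ 0.388 -0.144  0.058]
drop [0.584 0.164 0.06 ] jar [ 0.685 -0.36   0.1  ]
```

Run:
```python
from h import *
np.set_printoptions(precision=3,suppress=True)
H=[(-62,-145,46),(62,-145,46),(-62,145,94),(62,145,94),(-62,133.5,94),(62,133.5,94),(62,6.5,94),(-62,6.5,94),(-30,70,122),(30,70,122)]
uv=cr([(268,565),(448,485),(80,120),(270,40),(95,160),(290,77),(373,268),(185,360),(190,228),(294,182)],3.75,280,135)
Hs=[(-62,145,94),(62,145,94),(-62,-145,0),(-62,145,0),(-62,133.5,94),(62,133.5,94),(62,6.5,94),(-62,6.5,94)]
us=cr([(290,180),(298,90),(702,277),(295,282),(328,178),(330,88),(503,88),(513,180)],3.75,170,140)
def f(p,w):
    out=[]
    for n,M,u,k in(("top",H,uv,4),("scene",Hs,us,4)):
        if n in w:
            M=np.array(M,float);M[k:,1]-=p[3]*1000;out.append((proj(n,W(p,M))-u).ravel())
    return np.concatenate(out)
for w in(["top"],["scene"],["top","scene"]):
    x=least_squares(f,[.5,-.2,-1.1,0.015],args=(w,),loss="soft_l1",f_scale=.5)
    print(w,x.x,np.degrees(x.x[2]));print(f(x.x,w).reshape(-1,2).T)
p=x.x
print("well",W(p,[(0,70,0)]),"bar",W(p,[(0,70-p[3]*1000,0)]),"wallmid",W(p,[(0,140,0)]))
```

```text
['top'] [ 0.534 -0.263 -1.133  0.014] -64.9160510030447
[[-0.032  1.67  -0.901 -0.181 -0.138 -0.654  1.692 -0.152  1.729 -0.131]
 [ 1.551  0.585 -0.416 -1.308 -0.519 -0.726  0.953 -0.653  0.17   1.12 ]]
['scene'] [ 0.533 -0.262 -1.131  0.014] -64.80363005518674
[[-0.359 -0.35   0.41   0.338 -0.541  0.165 -0.161  0.497]
 [-0.053 -0.743  1.783  2.305  0.322 -0.344 -1.024 -1.011]]
['top', 'scene'] [ 0.534 -0.263 -1.132  0.014] -64.85464531991299
[[ 0.02   1.698 -0.977 -0.281 -0.259 -0.799  1.602 -0.217  1.627 -0.246
  -0.39  -0.341  0.278  0.306 -0.478  0.261 -0.11   0.506]
 [ 1.647  0.626 -0.264 -1.211 -0.494 -0.756  0.898 -0.653  0.169  1.091
  -0.367 -1.002  1.517  1.977  0.012 -0.601 -1.259 -1.294]]
well [[ 0.597 -0.233  0.   ]] bar [[ 0.585 -0.239  0.   ]] wallmid [[ 0.66  -0.203  0.   ]]
```

```bash
cat >> h.py <<'E'
HP=np.array([.534,-.263,-1.132])
def rel(o,tgt,yaw_y=None):
    """world xyz target, desired world angle (deg) of tool y (mod 180)"""
    R=np.array(o["tcp_rot"]);d=R.T@(np.array(tgt)-o["ee_pos"])
    a=np.degrees(np.arctan2(R[1,1],R[0,1]));w=0
    if yaw_y is not None: w=-np.radians((yaw_y-a+90)%180-90)
    return np.round(np.r_[d,w],4),round(a,2)
def heat(o):
    p=np.array(o["ee_pos"])-[HP[0],HP[1],0];c,s=np.cos(HP[2]),np.sin(HP[2])
    R=np.array(o["tcp_rot"])
    return np.round(1000*np.array([c*p[0]+s*p[1],-s*p[0]+c*p[1],p[2]]),1)
E
python3 - <<'E'
from h import *
from plant import r
o=r.get_obs()
for uv in[(115,125),(80,178),(217,180),(300,50),(276,150),(280,110),(322,143)]: print(uv,ray("top",uv,0))
print([S["top"]["img"].shape])
uv=cr([(242,206)],3.75,280,135)[0];print("bar",ray("top",uv,.122))
for t in[(.43,.1,.23),(.45,-.05,.23)]: print(rel(o,t,25.15))
E
```

```text
(115, 125) [0.75062215 0.3053776  0.        ]
(80, 178) [0.61688359 0.38189046 0.        ]
(217, 180) [0.62026651 0.04988684 0.        ]
(300, 50) [ 0.95485181 -0.14527149  0.        ]
(276, 150) [ 0.69804951 -0.09140045  0.        ]
(280, 110) [ 0.79891677 -0.09881363  0.        ]
(322, 143) [ 0.71837269 -0.20364265  0.        ]
[(420, 560, 3)]
bar [ 0.58533711 -0.23755168  0.122     ]
(array([-0.3817, -0.4277,  0.0011,  0.8339]), np.float64(72.93))
(array([-0.4449, -0.5652,  0.0014,  0.8339]), np.float64(72.93))
```

Emit:
move_arm --motion '[[[-0.05,-0.057,0,0.15,0.05],[-0.1,-0.113,0,0.3,0.05],[-0.14,-0.16,0,0.45,0.05],[-0.19,-0.21,0,0.6,0.05],[-0.235,-0.26,0,0.75,0.05],[-0.28,-0.31,0,0.834,0.05],[-0.32,-0.36,0,0.834,0.05],[-0.365,-0.415,0,0.834,0.05]]]' --force 40

```text
time_s: 1.1
ee_pos: [0.3978, 0.1643, 0.2311]
tcp_rot: [[-0.425, 0.905, -0.0], [0.905, 0.425, -0.001], [-0.001, -0.001, -1.0]]
force: [0.9, 0.4, 0.5]
finger_gap: 0.0501
```

Run:
```python
from h import *
from plant import r
o=r.get_obs();print(o["time_s"],o["ee_pos"],o["qpos"],o["finger_gap"],o["force"])
for t in[(.45,-.05,.23),(.5,-.2,.23),(.585,-.238,.2),(.585,-.238,.1)]: print(rel(o,t,25.15))
```

```text
1.1 [0.39775502 0.1642963  0.23111304] [-0.83686392  0.08103752  0.38984732  2.13242456 -0.03696271  0.93512502
  0.01300381] 0.05012094482971586 [0.87756059 0.37508412 0.49282033]
(array([-0.2162, -0.0438,  0.0014,  0.0003]), np.float64(25.16))
(array([-3.732e-01, -6.240e-02,  1.500e-03,  3.000e-04]), np.float64(25.16))
(array([-4.437e-01, -1.600e-03,  3.160e-02,  3.000e-04]), np.float64(25.16))
(array([-4.436e-01, -1.500e-03,  1.316e-01,  3.000e-04]), np.float64(25.16))
```

Emit:
move_arm --motion '[[[-0.06,-0.013,0,0,0.05],[-0.12,-0.026,0,0,0.05],[-0.18,-0.04,0,0,0.05],[-0.24,-0.04,0,0,0.05],[-0.3,-0.04,0,0,0.05],[-0.36,-0.03,0.02,0,0.05],[-0.42,-0.01,0.05,0,0.05],[-0.444,-0.002,0.085,0,0.05]]]'

```text
time_s: 2.1
ee_pos: [0.5866, -0.2412, 0.1458]
tcp_rot: [[-0.424, 0.906, 0.002], [0.906, 0.424, -0.003], [-0.003, 0.0, -1.0]]
force: [-0.3, 0.4, 0.9]
finger_gap: 0.0498
```

Run:
```python
from h import *
from plant import r
import cv2
o=r.get_obs();print(o["time_s"],o["ee_pos"],o["qpos"],o["finger_gap"],o["force"],heat(o))
s=r.snapshot("scene")["img"][:,:,::-1]
t=r.snapshot("top")["img"][:,:,::-1]
a=cv2.resize(s[140:260,230:380],None,fx=2.66,fy=2.66,interpolation=3);b=cv2.resize(t[100:260,260:460],None,fx=2,fy=2,interpolation=3)
h=min(a.shape[0],b.shape[0]);cv2.imwrite("pics/a1.png",np.hstack([a[:h],b[:h]]))
print(rel(o,(.585,-.238,.1),25.15))
```

```text
2.1 [ 0.58655984 -0.24117747  0.14584486] [-0.10435641  0.59083439  0.61256107  1.74668766 -0.40820874  0.9315624
  1.11349317] 0.049806929841565616 [-0.29060543  0.35675192  0.89454075] [  2.6  56.9 145.8]
(array([ 0.0037, -0.0001,  0.0458, -0.001 ]), np.float64(25.1))
```

View pics/a1.png

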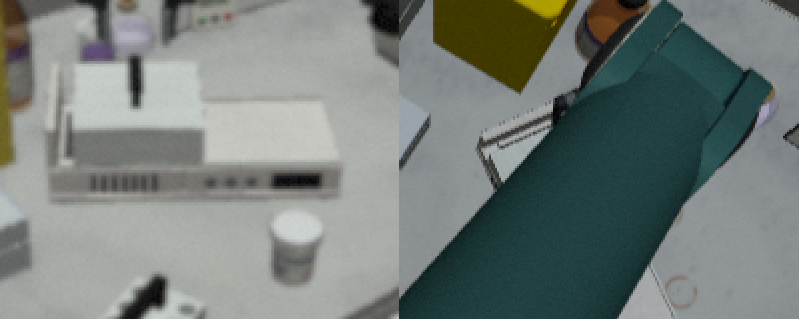

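Run:
```python
from h import *
from plant import r
import cv2
s=r.snapshot("scene");print(np.abs(s["world_from_camera"]-S["scene"]["world_from_camera"]).max(),np.abs(s["img"].astype(int)-S["scene"]["img"]).mean())
cv2.imwrite("pics/a2.png",s["img"][:,:,::-1])
```

```text
0.0 11.957586451247165
```

View pics/a2.png

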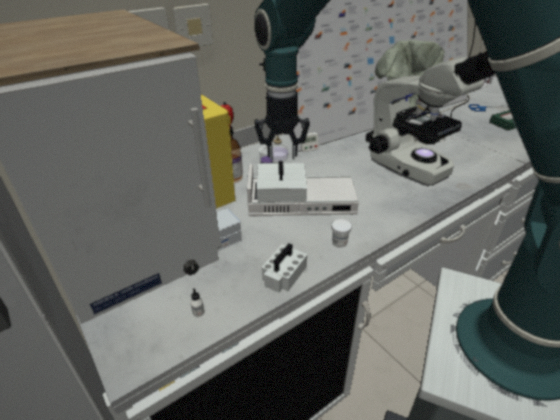

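Run:
```python
from h import *
from plant import r
import cv2
o=r.get_obs();print(proj("scene",[o["ee_pos"],(.585,-.238,.122)]))
s=cv2.imread("pics/a2.png");cv2.imwrite("pics/a3.png",cv2.resize(s[90:220,210:370],None,fx=4.6,fy=4.6,interpolation=3))
```

```text
[[281.80599905 157.60961874]
 [280.93318691 164.8060184 ]]
```

View pics/a3.png

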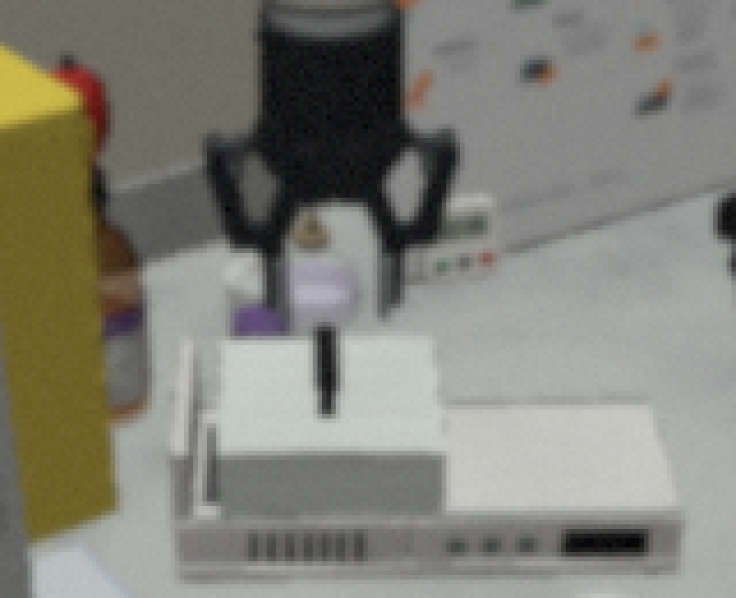

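Run:
```python
from h import *
for p in [(325,329),(329,395),(329,414),(221,340),(440,340),(446,452),(218,449)]:
    uv=cr([p],4.6,210,90)[0]
    for z in(.122,.108,.094):print(p,z,ray("scene",uv,z))
print(W(HP,[(30,56,0),(-30,56,0),(62,119.5,0),(62,-7.5,0),(-62,-7.5,0),(-62,119.5,0)]))
for p in[(190,228),(294,182)]: print(ray("top",cr([p],3.75,280,135)[0],.122))
```

```text
(325, 329) 0.122 [ 0.59443696 -0.25486588  0.122     ]
(325, 329) 0.108 [ 0.60456087 -0.27737122  0.108     ]
(325, 329) 0.094 [ 0.61468479 -0.29987657  0.094     ]
(329, 395) 0.122 [ 0.56313112 -0.18998448  0.122     ]
(329, 395) 0.108 [ 0.57240843 -0.21073525  0.108     ]
(329, 395) 0.094 [ 0.58168575 -0.23148601  0.094     ]
(329, 414) 0.122 [ 0.55531375 -0.17236784  0.122     ]
(329, 414) 0.108 [ 0.56437965 -0.1926422   0.108     ]
(329, 414) 0.094 [ 0.57344556 -0.21291655  0.094     ]
(221, 340) 0.122 [ 0.64362051 -0.21976911  0.122     ]
(221, 340) 0.108 [ 0.6550745  -0.24132534  0.108     ]
(221, 340) 0.094 [ 0.66652848 -0.26288157  0.094     ]
(440, 340) 0.122 [ 0.52932096 -0.269464    0.122     ]
(440, 340) 0.108 [ 0.53768394 -0.29236412  0.108     ]
(440, 340) 0.094 [ 0.54604693 -0.31526425  0.094     ]
(446, 452) 0.122 [ 0.48482828 -0.16294934  0.122     ]
(446, 452) 0.108 [ 0.49198806 -0.182969    0.108     ]
(446, 452) 0.094 [ 0.49914783 -0.20298865  0.094     ]
(218, 449) 0.122 [ 0.59442002 -0.11827398  0.122     ]
(218, 449) 0.108 [ 0.60454347 -0.13708548  0.108     ]
(218, 449) 0.094 [ 0.61466693 -0.15589698  0.094     ]
[[ 0.59744027 -0.2663663   0.        ]
 [ 0.57194926 -0.21205048  0.        ]
 [ 0.66851972 -0.26835676  0.        ]
 [ 0.55355123 -0.32231273  0.        ]
 [ 0.50086981 -0.21006003  0.        ]
 [ 0.6158383  -0.15610406  0.        ]]
[ 0.57214453 -0.20846883  0.122     ]
[ 0.59970845 -0.26671716  0.122     ]
```

Emit:
move_arm --motion '[[[0.003,0,0.02,0,0.05],[0.004,0,0.036,0,0.05],[0.004,0,0.043,0,0.05],[0.004,0,0.043,0,0.01],[0.004,0,0.043,0,0.0],[0.004,0,0.043,0,0.0]]]' --force 25

```text
time_s: 3.0
ee_pos: [0.582, -0.2356, 0.1009]
tcp_rot: [[-0.424, 0.906, -0.005], [0.906, 0.424, -0.001], [0.001, -0.005, -1.0]]
force: [1.7, 1.8, 2.0]
finger_gap: 0.0136
```

Run:
```python
from h import *
from plant import r
import cv2
o=r.get_obs();print(o["time_s"],o["ee_pos"],o["finger_gap"],o["force"],heat(o))
```

```text
3.0 [ 0.58204145 -0.23560426  0.10092449] 0.01361554910670445 [1.66084472 1.84614801 2.03076511] [ -4.4  55.1 100.9]
```

Emit:
move_arm --motion '[[[0,-0.012,0,0,0],[0,-0.035,0,0,0],[0,-0.06,0,0,0],[0,-0.085,0,0,0],[0,-0.098,0,0,0],[0,-0.104,0,0,0],[0,-0.107,0,0,0],[0,-0.107,0,0,0]]]'

```text
time_s: 4.0
ee_pos: [0.4849, -0.2812, 0.101]
tcp_rot: [[-0.424, 0.906, -0.005], [0.906, 0.424, -0.002], [0.001, -0.006, -1.0]]
force: [1.5, -3.9, -13.7]
finger_gap: 0.0134
```

Run:
```python
from h import *
from plant import r
import cv2
o=r.get_obs();print(o["time_s"],o["ee_pos"],o["finger_gap"],o["force"],heat(o))
```

```text
4.0 [ 0.4849277  -0.2812471   0.10095344] 0.013370392660346703 [  1.49391845  -3.89540309 -13.67890996] [ -4.3 -52.2 101. ]
```

Emit:
move_arm --motion '[[[0,-0.002,0,0,0],[0,-0.004,0,0,0],[0,-0.005,0,0,0]]]'

```text
time_s: 4.38
ee_pos: [0.4829, -0.2823, 0.101]
tcp_rot: [[-0.425, 0.905, -0.002], [0.905, 0.425, -0.002], [-0.001, -0.002, -1.0]]
force: [11.9, -0.7, -17.4]
finger_gap: 0.0135
```

Run:
```python
from h import *
from plant import r
import cv2
o=r.get_obs();print(o["time_s"],o["ee_pos"],o["finger_gap"],o["force"],heat(o))
```

```text
4.375 [ 0.4828678  -0.28229327  0.10099614] 0.013470098313801013 [ 11.90432602  -0.74860446 -17.35029502] [ -4.3 -54.5 101. ]
```

Emit:
move_arm --motion '[[[0,-0.001,0,0,0.04],[0,-0.001,0,0,0.05],[0,0,-0.04,0,0.05],[0,0,-0.09,-0.18,0.05],[0,0,-0.12,-0.36,0.05]]]'

```text
time_s: 5.0
ee_pos: [0.4832, -0.2828, 0.2239]
tcp_rot: [[-0.721, 0.693, 0.0], [0.693, 0.721, -0.003], [-0.002, -0.002, -1.0]]
force: [-0.4, 0.3, -0.9]
finger_gap: 0.0501
```

Run:
```python
from h import *
from plant import r
import cv2
o=r.get_obs();print(o["time_s"],o["ee_pos"],o["qpos"],o["finger_gap"],o["force"],heat(o))
s=r.snapshot("top");cv2.imwrite("pics/b1.png",s["img"][:,:,::-1])
print(rel(o,(.471,.009,.2),-6.3))
```

```text
5.0 [ 0.48318917 -0.28280509  0.2239037 ] [-0.01876199  0.35394437  0.60883292  1.86763193 -0.23676472  0.99098583
  1.49609124] 0.05006259299218998 [-0.38833873  0.34144235 -0.86803387] [ -3.7 -54.4 223.9]
(array([0.2112, 0.2018, 0.0231, 0.9146]), np.float64(46.1))
```

View pics/b1.png

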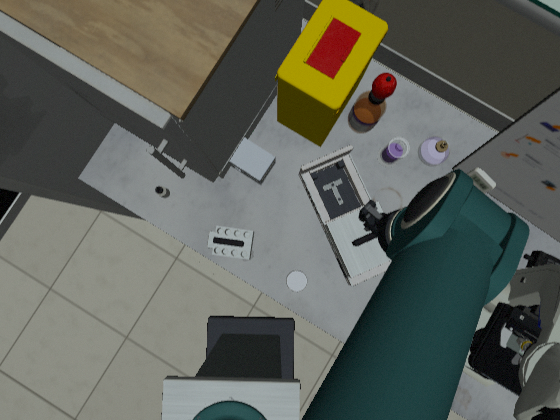

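Run:
```python
import cv2
i=cv2.imread("pics/b1.png")
cv2.imwrite("pics/b2.png",cv2.resize(i[140:240,295:395],None,fx=6,fy=6,interpolation=cv2.INTER_CUBIC))
```

```text
(no output)
```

View pics/b2.png

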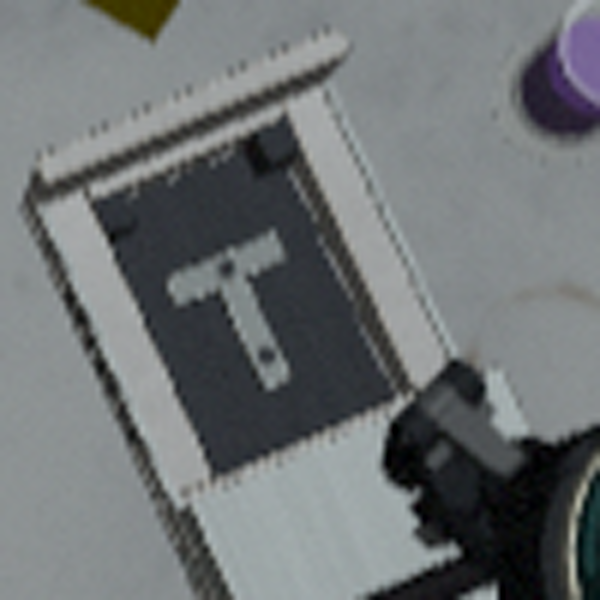

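Emit:
move_arm --motion '[[[0.03,0.03,0,0.16,0.05],[0.06,0.06,0,0.33,0.05],[0.09,0.09,0,0.5,0.05],[0.13,0.12,0,0.66,0.05],[0.16,0.155,0.0,0.82,0.05],[0.19,0.185,0.02,0.915,0.05],[0.211,0.202,0.04,0.915,0.05],[0.211,0.202,0.06,0.915,0.05]]]'

```text
time_s: 6.05
ee_pos: [0.471, 0.01, 0.1656]
tcp_rot: [[0.101, 0.995, 0.005], [0.995, -0.101, -0.003], [-0.002, 0.005, -1.0]]
force: [-0.6, -0.5, -1.1]
finger_gap: 0.0498
```

Run:
```python
from h import *
from plant import r
import cv2
o=r.get_obs();print(o["time_s"],o["ee_pos"],o["qpos"],o["finger_gap"],o["force"])
s=r.snapshot("scene");cv2.imwrite("pics/c1.png",cv2.resize(s["img"][180:320,200:360,::-1],None,fx=3.75,fy=3.75,interpolation=3))
s=r.snapshot("top");cv2.imwrite("pics/c2.png",cv2.resize(s["img"][130:280,290:440,::-1],None,fx=4,fy=4,interpolation=3))
print(rel(o,(.471,.009,.047),-6.3))
```

```text
6.05 [0.47095719 0.01002204 0.16562899] [-0.6490448   0.28176768  0.64808816  2.1252537  -0.23237564  0.7979929
  0.04123137] 0.04984103942575983 [-0.58226574 -0.51045692 -1.14708385]
(array([-0.0007, -0.0005,  0.1186,  0.0085]), np.float64(-5.81))
```

View pics/c1.png

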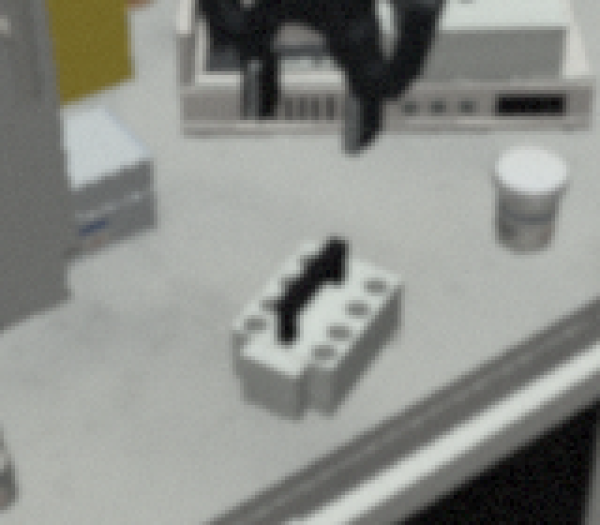

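View pics/c2.png

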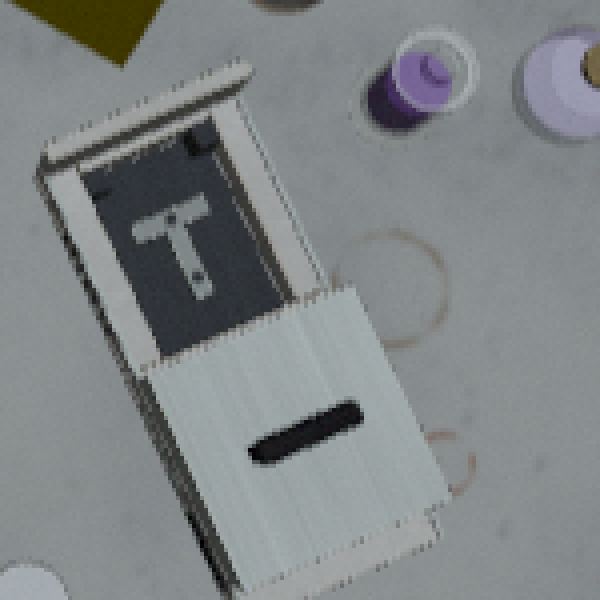

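Run:
```python
from h import *
np.set_printoptions(precision=1,suppress=True)
c,s=np.cos(HP[2]),np.sin(HP[2])
def hf(p,f,ox,oy,z):
    q=ray("top",cr([p],f,ox,oy)[0],z)-[HP[0],HP[1],0]
    return 1000*np.array([c*q[0]+s*q[1],-s*q[0]+c*q[1]])
b=(6,295,140);d=(4,290,130)
print("front edge",hf((42,210),*b,.046),hf((178,490),*b,.046),hf((42,178),*d,.046),hf((138,375),*d,.046))
print("back edge",hf((330,90),*b,.046),hf((445,345),*b,.046),hf((240,110),*d,.046),hf((322,283),*d,.046))
print("front rim",hf((95,205),*b,.046),hf((212,478),*b,.046),hf((82,178),*d,.046),hf((160,357),*d,.046))
print("back rim",hf((290,115),*b,.046),hf((410,385),*b,.046),hf((212,125),*d,.046),hf((292,297),*d,.046))
print("key bar b2");[print(hf(p,*b,.023)) for p in[(165,282),(277,232),(287,258),(175,305),(265,390),(290,378)]]
print("key bar c2");[print(hf(p,*d,.023)) for p in[(130,225),(205,193),(212,212),(138,243),(198,301),(214,293)]]
print("hood bar z122",hf((248,455),*d,.122),hf((362,410),*d,.122))
```

```text
front edge [-59.7 133.8] [-56.3  14.3] [-62.3 136.2] [-58.6   9.9]
back edge [ 61.7 132. ] [60.4 23.8] [ 59.3 126.5] [60.1 15.6]
front rim [-40.2 127.4] [-42.6  13.2] [-41.2 126.9] [-42.8  14.3]
back rim [ 43.4 129.3] [41.6 15.2] [ 40.7 125. ] [40.9 15.2]
key bar b2
[-23.8  91.5]
[25.  91.9]
[24.3 80.8]
[-23.9  81.6]
[-5.5 36.7]
[ 5.5 37. ]
key bar c2
[-23.  93.]
[25.6 92.6]
[24.7 80.5]
[-23.1  81.3]
[-5.  35.7]
[ 5.6 36.2]
hood bar z122 [-34.2 -51.7] [ 30.1 -54.4]
```

Emit:
move_arm --motion '[[[0,0,0.04,0.008,0.05],[0,0,0.08,0.008,0.05],[0,0,0.105,0.008,0.05],[0,0,0.115,0.008,0.05],[0,0,0.1165,0.008,0.05],[0,0,0.1165,0.008,0.0],[0,0,0.1165,0.008,0.0],[0,0,0.1165,0.008,0.0]]]' --force 60

```text
time_s: 7.15
ee_pos: [0.4699, 0.0074, 0.049]
tcp_rot: [[0.113, 0.994, 0.002], [0.994, -0.113, -0.004], [-0.004, 0.002, -1.0]]
force: [-3.6, 0.7, 6.6]
finger_gap: 0.0129
```

Emit:
move_arm --motion '[[[0,0,0,0,0.0],[0,0,-0.01,0,0],[0,0,-0.04,0,0],[0,0,-0.08,0,0],[0,0,-0.13,0,0],[0,0,-0.135,0,0],[0,0,-0.135,0,0]]]'

```text
time_s: 8.02
ee_pos: [0.4688, 0.0084, 0.1834]
tcp_rot: [[0.112, 0.994, 0.001], [0.994, -0.112, -0.004], [-0.003, 0.001, -1.0]]
force: [-0.9, -0.4, -6.6]
finger_gap: 0.0128
```

Run:
```python
from h import *
from plant import r
import cv2
o=r.get_obs();print(o["time_s"],o["ee_pos"],o["tcp_rot"],o["qpos"],o["finger_gap"],o["force"],o["wrist_torque"])
s=r.snapshot("scene");cv2.imwrite("pics/d1.png",cv2.resize(s["img"][130:290,200:360,::-1],None,fx=3.75,fy=3.75,interpolation=3))
t=W(HP,[(.5,64.9,180)])[0]
print(t,rel(o,t,-64.8))
```

```text
8.025 [0.46881026 0.00840176 0.18339837] [[ 1.12012661e-01  9.93706458e-01  7.98924829e-04]
 [ 9.93700820e-01 -1.12009169e-01 -3.55334802e-03]
 [-3.44149797e-03  1.19191222e-03 -9.99993368e-01]] [-0.68685875  0.25213234  0.68965327  2.11373831 -0.20961095  0.84191527
  0.01546102] 0.01277522252576767 [-0.88432693 -0.35320003 -6.57421409] [-0.01675348  0.02658023  0.01591082]
[ 0.59296404 -0.23587986  0.18      ] (array([-0.2288,  0.1507,  0.0044,  1.0187]), np.float64(-6.43))
```

View pics/d1.png

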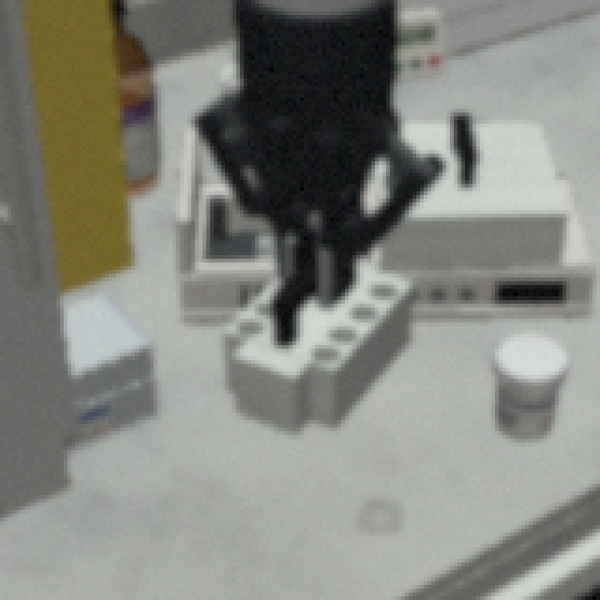

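Emit:
move_arm --motion '[[[-0.02,0.012,0,0.12,0],[-0.05,0.035,0,0.26,0],[-0.09,0.06,0,0.4,0],[-0.13,0.085,0,0.56,0],[-0.17,0.112,0,0.72,0],[-0.2,0.132,0,0.88,0],[-0.22,0.145,0,0.98,0],[-0.229,0.151,0,1.019,0]]]'

```text
time_s: 9.07
ee_pos: [0.5915, -0.2374, 0.1808]
tcp_rot: [[0.906, 0.423, -0.006], [0.423, -0.906, -0.005], [-0.007, 0.002, -1.0]]
force: [-0.3, 0.1, -6.4]
finger_gap: 0.0128
```

Emit:
move_arm --motion '[[[0,0,0,0,0],[0,0,0,0,0]]]'

```text
time_s: 9.32
ee_pos: [0.5907, -0.2359, 0.1796]
tcp_rot: [[0.905, 0.425, -0.008], [0.425, -0.905, -0.003], [-0.008, -0.001, -1.0]]
force: [0.0, 0.2, -5.9]
finger_gap: 0.0127
```

Run:
```python
from h import *
from plant import r
import cv2
o=r.get_obs();print(o["time_s"],o["ee_pos"],o["tcp_rot"],o["qpos"],o["finger_gap"],o["force"],o["wrist_torque"],heat(o))
s=r.snapshot("scene");cv2.imwrite("pics/e1.png",cv2.resize(s["img"][90:220,220:370,::-1],None,fx=4,fy=4,interpolation=3))
for z in(.18,.115):
  t=W(HP,[(.5,64.9,z*1000)])[0];print(t,rel(o,t,-64.8))
```

```text
9.325 [ 0.59069561 -0.23590345  0.17960201] [[ 9.05376711e-01  4.24534894e-01 -7.94572851e-03]
 [ 4.24525540e-01 -9.05411278e-01 -2.91277606e-03]
 [-8.43072728e-03 -7.36005069e-04 -9.99964190e-01]] [-0.2818326   0.63469544  0.87638056  1.72151173 -0.54358567  1.05535124
 -0.35320658] 0.01265954377627593 [ 0.02120361  0.22291442 -5.86576049] [ 0.09338378 -0.05160818  0.00940472] [ -0.4  62.8 179.6]
[ 0.59296404 -0.23587986  0.18      ] (array([ 0.0021,  0.0009, -0.0004, -0.0014]), np.float64(-64.88))
[ 0.59296404 -0.23587986  0.115     ] (array([ 0.0026,  0.001 ,  0.0646, -0.0014]), np.float64(-64.88))
```

View pics/e1.png

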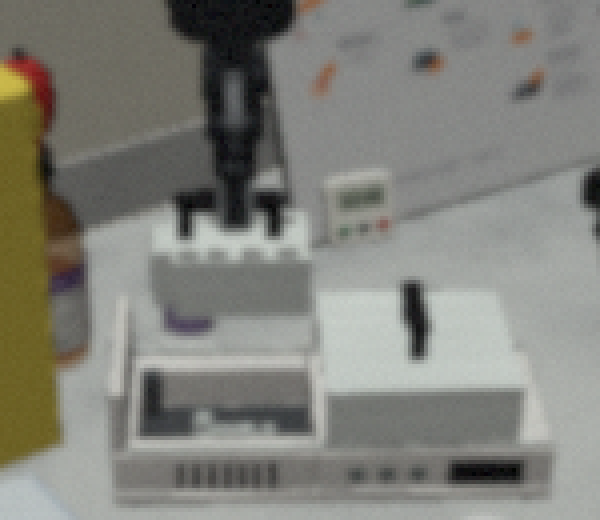

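```bash
python3 - <<'E'
from h import *
np.set_printoptions(precision=1,suppress=True)
c,s=np.cos(HP[2]),np.sin(HP[2])
# predicted crop pixel for features, TCP heater (-0.4,62.8), offset d
for d in(0,2,4):
  M=[(-33.4,62.8+d-50,170.6),(-33.4,62.8+d-50,130.6),(-33.4,62.8+d+36,170.6),(-.4,62.8+d-34,201.6),(-.4,62.8+d+34,201.6),(-.4,62.8+d-28,170.6),(-7.4,62.8,185)]
  print(d,((proj("scene",W(HP,M))-[220,90]+.5)*4-.5).ravel())
E
python3 - <<'E'
import cv2
i=cv2.imread("pics/e1.png");cv2.imwrite("pics/e2.png",cv2.resize(i[160:340,120:340],None,fx=3.3,fy=3.3,interpolation=3))
E
```

```text
0 [317.3 257.5 315.8 313.8 177.7 259.5 289.6 187.9 180.1 189.4 279.6 232.8
 235.3 218. ]
2 [314.  257.6 312.7 313.8 174.5 259.5 286.4 187.9 176.9 189.4 276.4 232.9
 235.3 218. ]
4 [310.8 257.6 309.5 313.9 171.2 259.6 283.2 188.  173.7 189.4 273.3 232.9
 235.3 218. ]
```

View pics/e2.png

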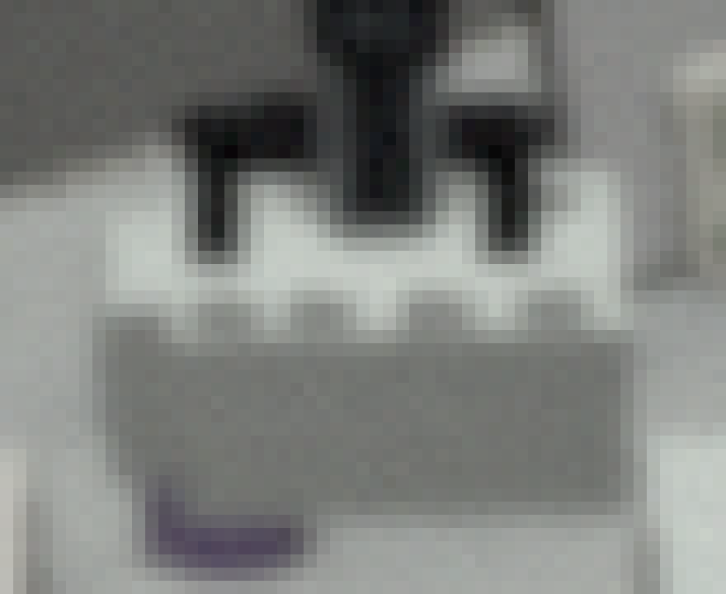

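Emit:
move_arm --motion '[[[0.001,0.001,0.02,0,0],[0.001,0.001,0.04,0,0],[0.001,0.001,0.055,0,0],[0.001,0.001,0.065,0,0],[0.001,0.001,0.075,0,0],[0.001,0.001,0.08,0,0],[0.001,0.001,0.083,0,0],[0.001,0.001,0.084,0,0]]]'

```text
time_s: 10.38
ee_pos: [0.5919, -0.2367, 0.0962]
tcp_rot: [[0.905, 0.425, -0.007], [0.425, -0.905, -0.003], [-0.007, 0.0, -1.0]]
force: [0.9, -0.7, -5.5]
finger_gap: 0.0126
```

```bash
cat > st.py <<'E'
from h import *
from plant import r
np.set_printoptions(precision=4,suppress=True)
o=r.get_obs();R=np.array(o["tcp_rot"])
print(o["time_s"],"heat",heat(o),"F tool",R.T@o["force"],"M",o["wrist_torque"],"gap",o["finger_gap"],"ang",rel(o,o["ee_pos"],None)[1],"tz",R[:,2])
E
python3 st.py
```

```text
10.375 heat [ 0.8 63.6 96.2] F tool [0.5727 0.9739 5.4786] M [-0.0146 -0.0384  0.0078] gap 0.012606114766518654 ang -64.87 tz [-0.0065 -0.0032 -1.    ]
```

Emit:
move_arm --motion '[[[0,0,0.004,0,0],[0,0,0.008,0,0],[0,0,0.012,0,0],[0,0,0.015,0,0],[0,0,0.0175,0,0],[0,0,0.019,0,0],[0,0,0.02,0,0]]]'

```text
time_s: 11.25
ee_pos: [0.5918, -0.2368, 0.0762]
tcp_rot: [[0.905, 0.425, -0.007], [0.425, -0.905, -0.003], [-0.007, 0.0, -1.0]]
force: [-0.2, 0.4, -6.5]
finger_gap: 0.0125
```

```bash
python3 st.py
```

```text
11.25 heat [ 0.8 63.5 76.2] F tool [ 0.0113 -0.5046  6.5194] M [-0.0038 -0.0199 -0.0321] gap 0.012487268447771397 ang -64.87 tz [-0.0065 -0.0032 -1.    ]
```

Now I'll lower it slowly, about 1 mm per row (8 mm/s).

Emit:
move_arm --motion '[[[0,0,0.001,0,0],[0,0,0.002,0,0],[0,0,0.003,0,0],[0,0,0.004,0,0],[0,0,0.005,0,0],[0,0,0.006,0,0]]]'

```text
time_s: 12.0
ee_pos: [0.5918, -0.2368, 0.0701]
tcp_rot: [[0.905, 0.425, -0.006], [0.425, -0.905, -0.003], [-0.007, 0.0, -1.0]]
force: [-0.7, 0.3, -5.9]
finger_gap: 0.0127
```

```bash
python3 st.py
```

```text
12.0 heat [ 0.8 63.5 70.1] F tool [-0.4524 -0.5246  5.9373] M [ 0.0565  0.0158 -0.043 ] gap 0.012675518423781782 ang -64.87 tz [-0.0065 -0.0032 -1.    ]
```

Emit:
move_arm --motion '[[[0,0,0.001,0,0],[0,0,0.002,0,0],[0,0,0.003,0,0],[0,0,0.004,0,0]]]'

```text
time_s: 12.5
ee_pos: [0.5918, -0.2368, 0.0661]
tcp_rot: [[0.905, 0.425, -0.006], [0.425, -0.905, -0.003], [-0.007, 0.0, -1.0]]
force: [-0.8, 1.1, -6.5]
finger_gap: 0.0129
```

```bash
python3 st.py
```

```text
12.5 heat [ 0.9 63.4 66.1] F tool [-0.2429 -1.3365  6.4944] M [-0.0192 -0.0343 -0.0157] gap 0.012915248892582266 ang -64.87 tz [-0.0065 -0.0032 -1.    ]
```

Emit:
move_arm --motion '[[[0,0,0.001,0,0],[0,0,0.002,0,0],[0,0,0.003,0,0],[0,0,0.0035,0,0]]]'

```text
time_s: 13.0
ee_pos: [0.5916, -0.2368, 0.0633]
tcp_rot: [[0.905, 0.425, -0.007], [0.425, -0.905, -0.002], [-0.007, -0.001, -1.0]]
force: [-5.1, 2.4, 6.0]
finger_gap: 0.0125
```

```bash
python3 st.py
```

```text
13.0 heat [ 0.8 63.2 63.3] F tool [-3.6721 -4.3191 -5.9986] M [0.5344 0.8186 0.0109] gap 0.012539067398708973 ang -64.88 tz [-0.0066 -0.0024 -1.    ]
```

Emit:
move_arm --motion '[[[0,0,0,0,0.025],[0,0,0,0,0.04],[0,0,0,0,0.045],[0,0,-0.03,0,0.045],[0,0,-0.08,0,0.045],[0,0,-0.12,0,0.045],[-0.06,0,-0.12,-0.1,0.045],[-0.12,0,-0.12,-0.25,0.045]]]'

```text
time_s: 14.0
ee_pos: [0.483, -0.2882, 0.1847]
tcp_rot: [[0.768, 0.64, -0.005], [0.64, -0.768, -0.004], [-0.007, -0.0, -1.0]]
force: [-0.2, -1.8, 0.5]
finger_gap: 0.0451
```

```bash
python3 st.py
python3 - <<'E'
from h import *
from plant import r
import cv2
s=r.snapshot("scene");cv2.imwrite("pics/f1.png",cv2.resize(s["img"][130:220,230:370,::-1],None,fx=5,fy=5,interpolation=3))
s=r.snapshot("top");cv2.imwrite("pics/f2.png",cv2.resize(s["img"][130:280,290:440,::-1],None,fx=4,fy=4,interpolation=3))
E
```

```text
14.0 heat [  1.1 -56.9 184.7] F tool [-1.3367  1.227  -0.4539] M [-0.0193  0.076  -0.0641] gap 0.04514902536942195 ang -50.2 tz [-0.0055 -0.004  -1.    ]
```

View pics/f1.png

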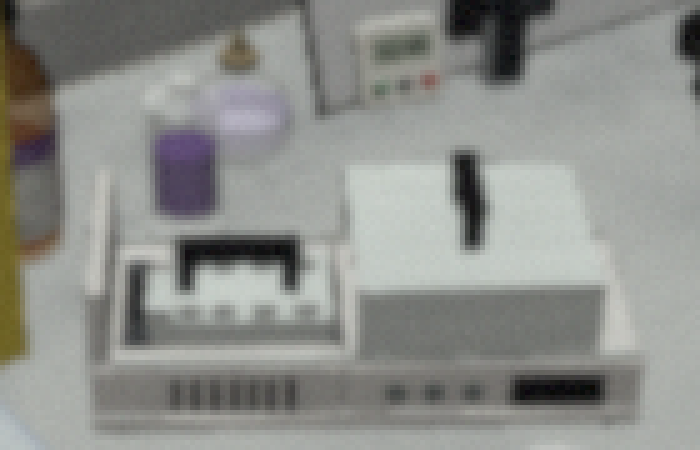

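View pics/f2.png

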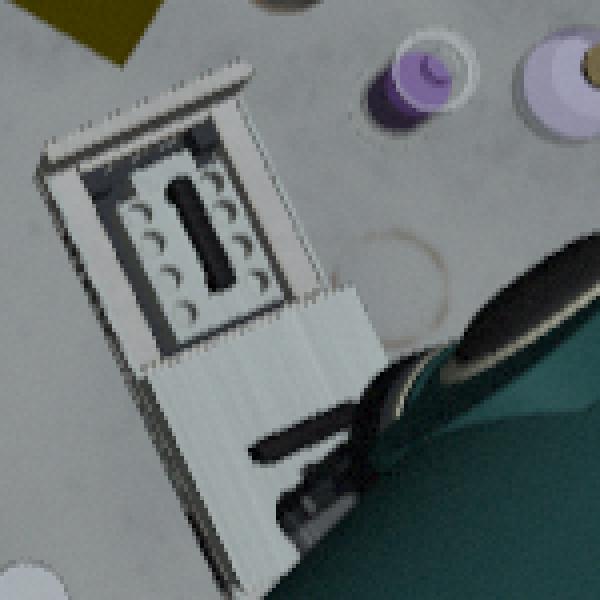

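Run:
```python
from h import *
from plant import r
np.set_printoptions(precision=1,suppress=True)
for z in(0,9):
  M=[(7.7,66+34,85+z),(7.7,66-34,85+z),(-32,66-50,54+z),(-32,66+36,54+z),(33,66-50,54+z)]
  print(z,((proj("scene",W(HP,M))-[230,130]+.5)*5-.5))
M=[(.7,100,85),(.7,32,85),(-32.3,16,54),(33.7,16,54),(-32,102,54)]
print(((proj("top",W(HP,M))-[290,130]+.5)*4-.5))
o=r.get_obs()
t=W(HP,[(-3,-54.5,150)])[0];print(t,rel(o,t,25.15),o["qpos"])
```

```text
0 [[176.  229.3]
 [302.9 227.4]
 [335.5 316.5]
 [173.  319. ]
 [329.4 250.8]]
9 [[175.5 214.8]
 [303.1 212.9]
 [335.9 302.3]
 [172.5 304.8]
 [329.6 236.9]]
[[177.3 178.4]
 [228.7 290.3]
 [177.6 345.7]
 [283.1 299.2]
 [115.7 208.3]]
[ 0.5 -0.3  0.1] (array([ 0. , -0. ,  0. , -1.3]), np.float64(-51.0)) [-0.2  0.5  0.9  1.9 -0.4  1.   0. ]
```

Run:
```python
from h import *
from plant import r
o=r.get_obs()
for z in (150,100):
  t=W(HP,[(-3,-54.5,z)])[0];print(t,rel(o,t,25.2))
```

```text
[ 0.48338858 -0.28343854  0.15      ] (array([ 0.0098, -0.0024,  0.035 , -1.33  ]), np.float64(-51.0))
[ 0.48338858 -0.28343854  0.1       ] (array([ 0.0101, -0.0022,  0.0849, -1.33  ]), np.float64(-51.0))
```

Emit:
move_arm --motion '[[[0,0,0,-0.17,0.05],[0,0,0,-0.34,0.05],[0,0,0,-0.51,0.05],[0,0,0,-0.68,0.05],[0,0,0,-0.85,0.05],[0,0,0,-1.02,0.05],[0,0,0,-1.19,0.05],[0,0,0,-1.33,0.05]]]'

```text
time_s: 15.1
ee_pos: [0.4779, -0.2914, 0.1851]
tcp_rot: [[-0.429, 0.903, -0.007], [0.903, 0.429, -0.002], [0.001, -0.007, -1.0]]
force: [-0.6, 0.2, 0.3]
finger_gap: 0.0499
```

```bash
python3 st.py
python3 - <<'E'
from h import *
from plant import r
o=r.get_obs()
for z in (130,101):
  t=W(HP,[(-3,-54.5,z)])[0];print(t,rel(o,t,25.2))
E
```

```text
15.1 heat [  1.9 -62.8 185.1] F tool [ 0.4544 -0.4957 -0.3013] M [-0.0143  0.0057 -0.0037] gap 0.04986102951036837 ang 25.44 tz [-0.0068 -0.0021 -1.    ]
[ 0.48338858 -0.28343854  0.13      ] (array([0.0048, 0.0087, 0.055 , 0.0041]), np.float64(25.44))
[ 0.48338858 -0.28343854  0.101     ] (array([0.0048, 0.0089, 0.084 , 0.0041]), np.float64(25.44))
```

Emit:
move_arm --motion '[[[0.005,0.0088,0.02,0.004,0.05],[0.005,0.0088,0.045,0.004,0.05],[0.005,0.0088,0.065,0.004,0.05],[0.005,0.0088,0.079,0.004,0.05],[0.005,0.0088,0.083,0.004,0.05],[0.005,0.0088,0.083,0.004,0.01],[0.005,0.0088,0.083,0.004,0.0],[0.005,0.0088,0.083,0.004,0.0]]]' --force 25

```text
time_s: 16.1
ee_pos: [0.4836, -0.2836, 0.1028]
tcp_rot: [[-0.426, 0.905, -0.005], [0.905, 0.426, -0.003], [-0.0, -0.006, -1.0]]
force: [-0.6, -0.9, 2.8]
finger_gap: 0.0133
```

```bash
python3 st.py
```

```text
16.1 heat [ -2.8 -54.3 102.8] F tool [-0.5368 -0.8949 -2.8011] M [0.0013 0.0746 0.0152] gap 0.013250343857656263 ang 25.2 tz [-0.0054 -0.0026 -1.    ]
```

Emit:
move_arm --motion '[[[0,0.012,0,0,0],[0,0.03,0,0,0],[0,0.05,0,0,0],[0,0.07,0,0,0],[0,0.09,0,0,0],[0,0.105,0,0,0],[0,0.115,0,0,0],[0,0.119,0,0,0]]]'

```text
time_s: 17.1
ee_pos: [0.594, -0.2317, 0.1029]
tcp_rot: [[-0.427, 0.904, -0.003], [0.904, 0.427, -0.003], [-0.001, -0.004, -1.0]]
force: [-3.8, -0.3, 6.6]
finger_gap: 0.0136
```

```bash
python3 st.py
```

```text
17.1 heat [ -2.9  67.7 102.9] F tool [ 1.3848 -3.6226 -6.5966] M [-0.016   0.6149 -0.0409] gap 0.01356453575495075 ang 25.3 tz [-0.003  -0.0028 -1.    ]
```

Emit:
move_arm --motion '[[[0,0.001,0,0,0],[0,0.002,0,0,0],[0,0.003,0,0,0],[0,0.004,0,0,0],[0,0.005,0,0,0],[0,0.006,0,0,0]]]'

```text
time_s: 17.85
ee_pos: [0.5968, -0.2303, 0.1028]
tcp_rot: [[-0.426, 0.905, -0.008], [0.905, 0.426, -0.003], [0.001, -0.008, -1.0]]
force: [-10.8, -2.1, 10.0]
finger_gap: 0.0133
```

```bash
python3 st.py
```

```text
17.85 heat [ -2.9  70.7 102.8] F tool [  2.7044 -10.7704  -9.9019] M [-0.448   2.2175  0.0453] gap 0.013284376075423735 ang 25.22 tz [-0.0077 -0.0028 -1.    ]
```

Stop reached: total travel is 125 mm and the force has risen to about 11 N. I'll relax, release and retreat.

Emit:
move_arm --motion '[[[0,0,0,0,0],[0,0,0,0,0.03],[0,0,0,0,0.05],[0,0,-0.03,0,0.05],[0,0,-0.08,0,0.05],[0,0,-0.13,0,0.05],[0,-0.06,-0.13,0,0.05],[0.02,-0.12,-0.13,0,0.05]]]'

```text
time_s: 18.85
ee_pos: [0.481, -0.2642, 0.2345]
tcp_rot: [[-0.426, 0.905, -0.006], [0.905, 0.426, -0.005], [-0.002, -0.007, -1.0]]
force: [-0.8, -0.6, 0.3]
finger_gap: 0.05
```

Emit:
move_arm --motion '[[[0,-0.05,0,0,0.05],[0,-0.1,0,0,0.05],[0,-0.1,0,0,0.05]]]'

```text
time_s: 19.23
ee_pos: [0.3876, -0.3086, 0.2357]
tcp_rot: [[-0.421, 0.907, -0.005], [0.907, 0.421, -0.004], [-0.002, -0.006, -1.0]]
force: [0.7, -1.0, 0.0]
finger_gap: 0.0499
```

```bash
python3 st.py
python3 - <<'E'
from h import *
from plant import r
import cv2
s=r.snapshot("scene");cv2.imwrite("pics/g1.png",s["img"][:,:,::-1])
s=r.snapshot("top");cv2.imwrite("pics/g2.png",cv2.resize(s["img"][120:300,140:440,::-1],None,fx=2.6,fy=2.6,interpolation=3))
M=[(0,70,122),(-62,133.5,94),(62,133.5,94),(-62,6.5,94)]
print(((proj("top",W(HP,M))-[140,120]+.5)*2.6-.5))
E
```

```text
19.225 heat [ -20.9 -151.9  235.7] F tool [-1.1793  0.2633 -0.0381] M [ 0.0562 -0.0157 -0.049 ] gap 0.04990293070755176 ang 24.89 tz [-0.0046 -0.0045 -1.    ]
[[526.4744312  166.86699971]
 [422.43259241 133.36997995]
 [556.09141042  75.31783632]
 [484.76455235 271.25278966]]
```

View pics/g1.png

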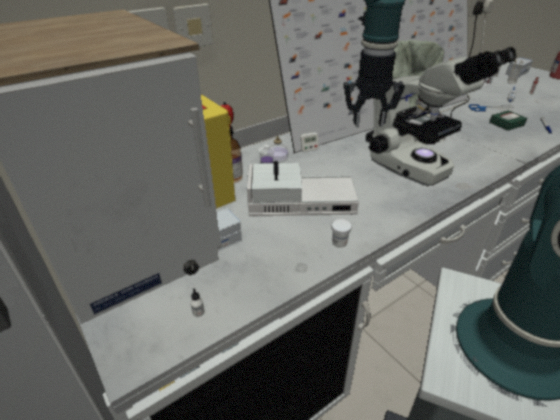

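View pics/g2.png

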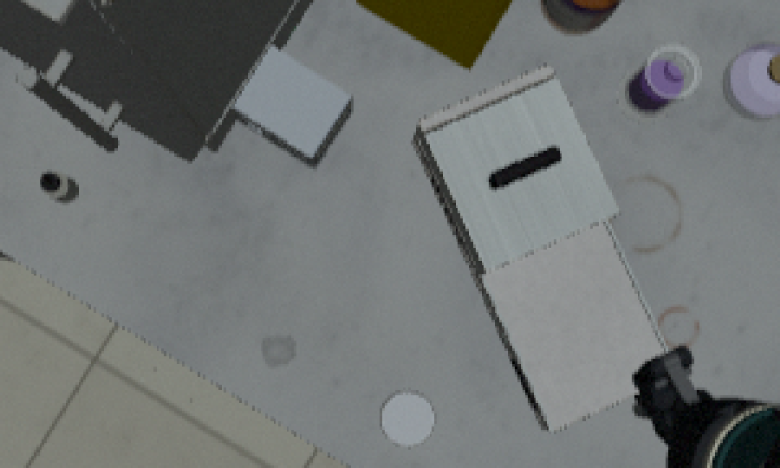

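The hood is against the end wall. Its bar is at crop pixel (525,167), where (526,167) was predicted for shut. The cup, dropper and jar are where they were, and the arm is clear, so I'm handing in.

```bash
python3 -c "
from plant import r
print(r.finish_job())"
```

```text
the job is handed in; nothing more can be done
None
```

The insert is seated in the well with its narrow end to the well's narrow end, the hood is shut over it, and the job was handed in at about 19 s. No verdict came back.

**What I did**
- I slid the hood right off to its stop.
- I picked the insert up by its handle and turned it to match the well.
- The top picture of the open well put the key at roughly (+0.5, −3.5) mm from nominal, so I aimed the insert there.
- I lowered it at about 8 mm/s. The groove went straight over the key, so no shuffling was needed. The highest insert force I read, between moves, was about 12 N, when it touched the floor.
- I let go, then slid the hood shut until it met its stop.

**Last checks**
- **Insert:** It touched down with the tool at 63.3 mm height, against about 63 mm expected for fully seated and 72 mm if it were resting on the key. The picture after letting go matched the seated height.
- **Hood:** It travelled 125 mm and met its stop at about 11 N without catching on the handle. In the last top picture its bar is within about 1 pixel of the shut position.
- **Bystanders:** The cup, dropper bottle and jar look unmoved, and the gripper is clear of everything.

No check failed. The pictures disagreed by 1 to 2 mm on where along the handle I had gripped it, which was within the play. The scene picture also showed the seated handle about 2 pixels lower than predicted.

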